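# Draw the setting slip from under a bonded crystal finial

## Robot

A 6-joint arm with a two-finger parallel gripper is mounted at the origin on the work surface. World frame = base frame: x ahead of the robot, y to its left, z up, the work surface at z = 0. Lengths are in m, angles in rad, forces in N, time in s.
With the tool pointing down it reaches from about 0.375 to 0.825 m from the base axis. Payload 5.5 kg.
Tool frame: the origin (TCP) lies midway between the tips of the shut fingers; the grasp point (between the pads) lies 19 mm behind it; z points along the fingers, y is the line along which they close (so a half turn about z gives the same grasp; the last joint's range is limited). The gripper opens to 85 mm and grips with 20 to 120 N. Pads are 22 mm wide; open, the fingers measure 114 mm over their backs; the gripper's body (76 mm by 85 mm) begins 54 mm behind the grasp point. The pads swing forward as they close: fully open they stand 13 mm farther back than shut.
Start: joints at [-1.231, 0.314, -0.047, 1.21, 0, 1.571], TCP at [0.2, -0.566, 0.231] pointing down, gripper open.
Joint ranges: [-2.67, 2.67], [-0.69, 1.73], [-1.03, 1.25], [-2.08, 2.16], [-1.42, 1.45], [-3.14, 3.14]. Speed limits (rad/s): [2.39, 2.39, 3.01, 3.14, 3.14, 3.14].

## Interface

Orientations are given as a rotation vector (axis times angle).
In Python, from workcell import readout, viewer, job gives the robot as it stands. The module is installed in compiled form; this text tells all that it offers.
- The arm moves only by the tool move_arm, never from a script. Its argument "moves" is a list of rows, each an object of numbers: "x", "y", "z": the shift along the world's x, y, z scaled (see below); "rx", "ry", "rz": the turn, a rotation vector about the world's x, y, z scaled (see below); "fingers": the gripper command: -1 is shut, 1 is fully open, values between are in proportion. A call has 1 to 20 rows; each row is the pose to reach, as a shift and turn from the pose commanded when the call began, turning the shorter way round; what a row does not reach only later rows make up. The controller multiplies each number of a shift by 500 mm and each number of a turn by pi rad. A row lasts 1/8 s, in which the tool goes at most 62.5 mm and 10.7 degrees, less where a joint would pass 70% of its speed; a pose out of reach is approached as far as the arm can. A call with a number of a shift or a turn outside -1 to 1 is refused whole. A call with a gripper value outside its range is refused whole. The fingers move at their own pace and stop on an object; the grip force is fixed at half the most. Time passes only in rows, so rows that repeat a pose let the fingers close. It gives the time, the measured TCP pose, the force, the opening and the grip force at its end, in the units of the state.
- readout.state(): the state, without advancing time (a new reading comes with each control period).
- viewer.capture(name): name is "scene" or "top"; returns (picture, depth): 420x560x3 uint8, blue, green, red; 420x560 float32, m along the optical axis (not along the pixel's ray), 0 where there is no reading.
- viewer.calibration(name): a dict with "K" (3x3 intrinsics, pixels), "eye" and "orientation" of the camera in the world. Camera axes: x right, y down, z forward; pixel columns grow to the right and rows downward; lengths in m; the calibration is good to about 2 mm. A picture is of the moment at which its call begins. calibration takes no time and is no camera call.
- job.finish_job(): hands the job in; it is judged then, once.
The state is a dict: "t": time; "joint_positions": joint angles; "qvel": joint speeds; "joint_efforts": joint torques, N m; "eef_pos": TCP position; "eef_rot": TCP orientation; "ft_force": force on the tool from outside, world axes, zero at the start; "ft_torque": the same for the moment, N m; "opening": finger opening in m; "grip_force": force on a finger pad.
Only numpy, scipy, OpenCV 4.12 (cv2) and the standard library are available. Lean on these libraries where they do the work, as an engineer would, in place of code of your own. Each camera call takes 0.05 s, during which the arm holds its last target. There are 200 camera calls.

## Task

The adhesive in the crystal finial (the piece with the knob) has cured, so its setting slip has to come out. First lay the red glass cane, which lies in the slip's way, into the two V-notches of the wooden cane rest; then draw the slip out under the fence by its turned-up lip and leave it lying flat on the setting board, completely clear of the fence, while the finial stays standing where it is against the fence and settles down onto the board. Do not touch or tip the finial, and leave the other block on its own slip, and everything else on the bench, where they are.

Things in the scene. Friction and masses are not known exactly. Their poses are not given: they have to be found in the camera images.
- jig: Setting board, fixed: plywood faced with black rubber, 250 mm wide (y), from x = -205 to +100 mm, rubber surface 15 mm above the bench. A fence bar crosses it along y (see fence). Origin at bench level below the middle of the fence, z up. The glass stands on the +x side of the fence; the slips come out towards -x
- fence (a point): Middle of the underside of the steel fence bar, axes as the board's: 14 mm thick (x = -7 to +7 mm), 250 mm long (y), 26 mm high. Its underside is 8 mm above the rubber; feet at y = -118, 0 and +118 mm (14, 10, 14 mm wide) leave two openings, one for each slip
- finial: Crystal finial, clear glass, 0.45 to 0.85 kg, 107 mm tall: square foot 66 x 66 x 34 mm, then a short stem and a round knob 57 mm across. Origin at the centre of the underside of the foot; z up, sides along x and y. It stands loose on the rear end of its slip, its front side 1 to 3 mm from the fence
- slip: Setting slip under the finial: aluminium plate 174 (x) x 64 (y) x 4 mm, 0.14 kg, flat on the rubber, free to slide. Origin: centre of its underside. At x = -87 to -83 mm it is turned up into a full-width lip, 28 mm high above the rubber; the end at x = +87 mm lies under the finial. About 80 mm of plate is open between lip and fence, room for shut fingers behind the lip
- slip_tail (a point): Middle of the slip's far end (x = +87 mm of the slip, half-way up the plate); this must come out past the fence
- block: Plain square glass block of the other job, 66 x 66 x 56.5 mm, no knob, 0.7 kg, on its own slip beside the finial. Which of the two stands on which side changes. Origin at the centre of its underside
- other_slip: The slip under the plain block, same as slip in form and size, origin likewise. To be left alone
- cane_center (a point): Red glass cane: straight round rod 20 mm in diameter, 180 mm long, 0.14 kg, lying on the rubber across the board its axis about 50 to 85 mm beyond the lips. This point is the middle of its axis; x runs along the cane
- rest_seat (a point): Wooden cane rest, fixed on the bench: plank 150 x 64 x 12 mm with two V-notched blocks (18 mm thick, 64 mm wide, 55 mm high; V of 90 degrees, 45 mm wide, open upwards) 55 mm to either side of its middle. This point is the middle of the cane's axis when seated in both notches, 46 mm above the bench; x along the seated cane, z up
- caliper: Dial caliper lying flat, 210 mm long, 23 mm high; origin under its middle, x along the beam. Bystander
- cup_wheel: Cup-shaped diamond wheel, 100 mm in diameter, 40 mm high, lying on its back. Bystander
- bottle: Squeeze bottle, 62 mm in diameter, 170 mm tall, upright beside the board; it and the jar change places. Bystander
- diamond_pad: Diamond hand pad, 90 x 55 x 17 mm, flat beside the board. Bystander
- brush: Scrubbing brush, 170 x 42 x 40 mm, beside the board on its bristles. Bystander
- jar: Jar of pumice, 72 mm in diameter, 95 mm tall, upright beside the board. Bystander
Not all that is in view belongs to the job. What is meant by the part that bears cane_center is not purple, and is the smaller of those in its own colour.

How it is judged:
By the outcome, as a careful person would: the job done as asked, in the order asked, and still so for the second after the job is handed in, with the robot touching nothing.
It also fails if it takes over 59 s, if anything falls off the work surface, if the arm or the gripper's body presses on something with over 40 N, if the wrist force passes 120 N, or if a joint passes its speed limit or range.

## Working session

There is one attempt and no reset: what is moved stays moved. The work goes in short steps, Python scripts to look and compute and a tool call to move; the robot and the scene stay as the last step left them, time stands still between calls to the robot, and variables do not carry over. Pictures are saved under pics/ and viewed, at most 10 in all, crops included, and the job is handed in when it is done.

Besides the shell and the picture viewer there is one more tool, called after "Request:" as name([rows], argument=value, ...), one row to a line, values as JSON. move_arm: Moves the arm, as the interface text tells. Shifts and turns lie within -1 to 1; 1 stands for 500 mm of shift or pi rad of turn. Its arguments: {"type":"object","properties":{"moves":{"type":"array","items":{"type":"object","properties":{"x":{"type":"number"},"y":{"type":"number"},"z":{"type":"number"},"rx":{"type":"number"},"ry":{"type":"number"},"rz":{"type":"number"},"fingers":{"type":"number"}}}}},"required":["moves"]}

```bash
mkdir -p pics; cat > h.py <<'E'
import numpy as np,cv2
from scipy.spatial.transform import Rotation as R
from workcell import readout,viewer,job
def cal(n):
    c=viewer.calibration(n);o=np.array(c["orientation"],float)
    M=o if o.shape==(3,3) else (R.from_rotvec(o).as_matrix() if o.size==3 else R.from_quat(o).as_matrix())
    return np.array(c["K"]),np.array(c["eye"]),M
def plane(n,px,z):
    K,e,M=cal(n);px=np.atleast_2d(px).astype(float)
    d=np.c_[px,np.ones(len(px))]@np.linalg.inv(K).T@M.T
    return e+d*((z-e[2])/d[:,2])[:,None]
def cloud(n,dep):
    K,e,M=cal(n);v,u=np.indices(dep.shape)
    d=np.stack([u,v,np.ones_like(u)],-1)@np.linalg.inv(K).T
    return (d*dep[...,None])@M.T+e
E
python3 - <<'E'
from h import *
for n in("scene","top"):
    p,d=viewer.capture(n);cv2.imwrite(f"pics/{n}0.png",p);np.save(f"{n}0.npy",d);print(viewer.calibration(n))
s=readout.state();print(s)
E
```

```text
{'K': array([[399.82130235,   0.        , 287.09715627],
       [  0.        , 399.82130235, 209.75906517],
       [  0.        ,   0.        ,   1.        ]]), 'eye': array([ 1.23700143, -0.48240131,  0.70211939]), 'orientation': array([-1.99105741, -1.16795317,  0.5592372 ])}
{'K': array([[442.3129133 ,   0.        , 277.20074517],
       [  0.        , 442.3129133 , 212.86421036],
       [  0.        ,   0.        ,   1.        ]]), 'eye': array([ 0.41500242, -0.10962758,  1.20514919]), 'orientation': array([-2.15587195,  2.16678743, -0.12815558])}
{'t': 0.1, 'joint_positions': array([-1.23094237e+00,  3.14147719e-01, -4.79508479e-02,  1.21019665e+00,
        2.82295718e-05,  1.57077633e+00]), 'qvel': array([ 5.69991288e-04, -6.88047490e-04,  1.34763823e-03,  5.90441689e-04,
        1.55476762e-03, -2.84492962e-05]), 'joint_efforts': array([-7.97299781e-04, -5.40765917e+01,  3.40541339e+01,  1.11402958e-02,
       -1.83762756e-05,  1.62272482e-05]), 'eef_pos': array([ 0.19985062, -0.56520423,  0.23053771]), 'eef_rot': array([-3.09487861e+00, -5.31056200e-01,  3.54266591e-04]), 'ft_force': array([-0.12010947,  0.15918616,  0.58663746]), 'ft_torque': array([0.00704636, 0.02110804, 0.02460462]), 'grip_force': 0.0, 'opening': 0.08530976162432563}
```

View pics/scene0.png

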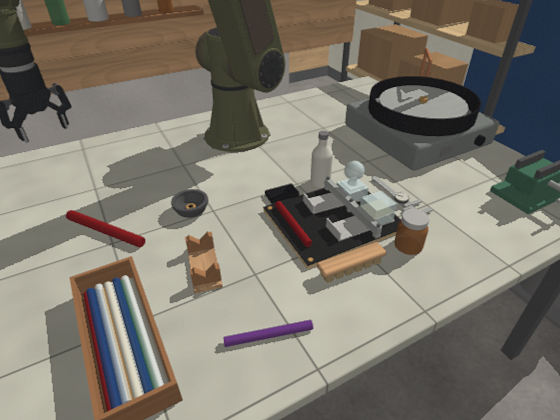

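View pics/top0.png

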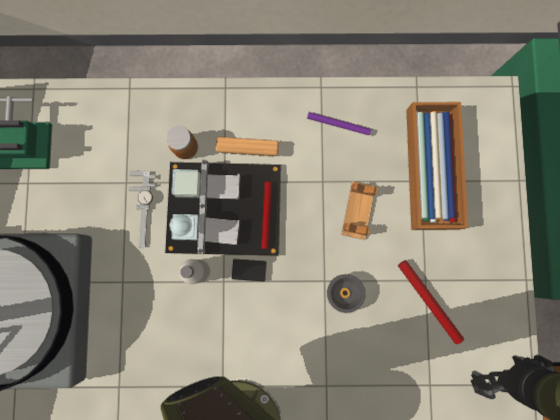

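The top view shows the board at about (222,209), with the finial at (182,228) and the plain block at (186,183). The rest is at (359,210).

Red candidates are the rod on the board at (267,215), the longer rod on the bench at (430,302), and a red rod in the box. The board rod is the smaller one and lies across the board beyond the lips, so it fits. I'll confirm that in an enlarged crop and measure.

```bash
python3 - <<'E'
from h import *
p=cv2.imread("pics/top0.png");d=np.load("top0.npy")
c=np.hstack([cv2.resize(p[150:270,155:295],None,fx=4,fy=4,interpolation=cv2.INTER_CUBIC),cv2.resize(p[170:250,330:390],None,fx=4,fy=6,interpolation=cv2.INTER_CUBIC)])
cv2.imwrite("pics/crop1.png",c);print(c.shape)
P=cloud("top",d)
hsv=cv2.cvtColor(p,cv2.COLOR_BGR2HSV)
m=(((hsv[...,0]<8)|(hsv[...,0]>172))&(hsv[...,1]>150)&(hsv[...,2]>50)).astype(np.uint8)
n,l,st,ce=cv2.connectedComponentsWithStats(m)
for i in range(1,n):
    if st[i,4]>60:
        pts=np.argwhere(l==i)[:,::-1]
        r=cv2.minAreaRect(pts.astype(np.float32));w=plane("top",cv2.boxPoints(r),0.03)
        print(st[i],ce[i],"ctr",plane("top",[r[0]],.025).round(4),"sides",np.linalg.norm(w[1]-w[0]),np.linalg.norm(w[2]-w[1]),np.arctan2(*(w[2]-w[1])[[1,0]]),np.arctan2(*(w[1]-w[0])[[1,0]]),"z",np.median(P[l==i][:,2]))
# height map
Z=P[...,2]
np.set_printoptions(linewidth=250)
print((Z[160:260:4,160:290:4]*1000).round().astype(int))
print((Z[178:244:3,336:384:2]*1000).round().astype(int))
E
```

```text
(480, 800, 3)
[261 181  11  68 497] [265.96981891 214.72032193] ctr [[ 0.5498 -0.0811  0.025 ]] sides 0.1808968815236254 0.020079096698287634 -1.626484380989554 -0.05078195762167981 z 0.0330317205174131
[399 261  64  83 910] [431.06373626 302.86923077] ctr [[ 0.3158 -0.5124  0.025 ]] sides 0.025519244830826272 0.2508294951577157 -2.531150815835551 -0.9552317376478731 z 0.026284133838713863
[[   1   -3    2    3    0   -1   -4   -4   -1   -8   -1   49   -1    3    0   -1    3    2    2    0    2    2    3    0   -1    1    1    4   -4   -1   -1    1    0]
 [  -3   -2    4   16   15   13   12   10   16    8   13   48   25   19   14   19   14   18   18   16   15   16   15   15   13   17   14   16   15   17   15    1    1]
 [   0    2   -1   15   15   13   11   15   16   17   18   48   17   16   20   13   14   18   18   13   14   13   13   14   14   16   13   18   14   15   13   -2    1]
 [   2    7   -6   15   77   78   76   74   70   73   44   52   15   14   14   18   19   16   18   14   17   15   13   14   18   17   17   16   14   14   14    2    5]
 [  -1    0   -1   17   75   76   7
[... 5500 characters left out ...]
 52   44   39   38   36   40   46   52   12    2    0    1    4    4    1   -2   -1]
 [   0    3    2    0   40   52   54   55   44   39   35   38   38   43   47   54   52    6    2    2   -1    4    2   -1]
 [  -1    2    5   10   11   15   10   10   12   16   25   36   44   45   52   55   47    0    2   -1    1   -1    2    2]
 [   0    1    1    0    0    5   10   11   13   12   10   13    7   11   15    0    0    2    0   -5    6    1    1    0]
 [   6    1    3   -2    0    4   -1    1   -1    1    3    0    2   14   12    3   -1   -1   -3   -1   -4   -2    1    1]
 [  -3    6    2    0    0    4    4    0    1    2    3    2    0    0    0    1    2    0    1   -1    0    3    0   -1]]
```

View pics/crop1.png

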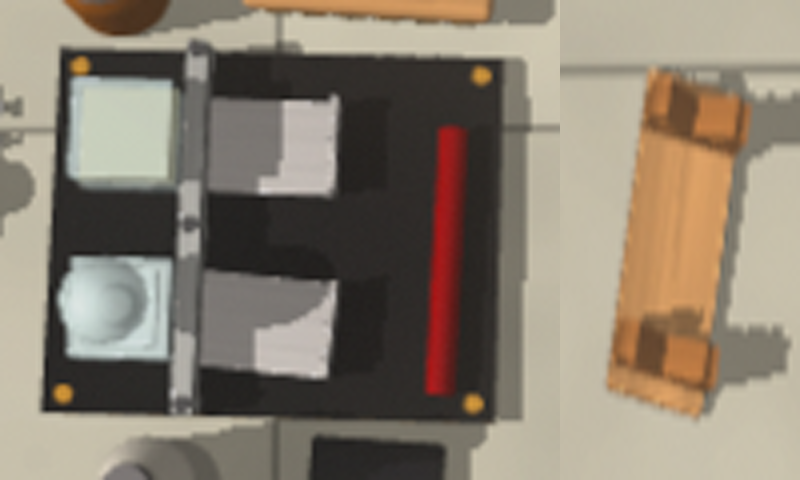

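The crop confirms that the board rod is the smaller red one, measuring 180×20 mm against 250×25 mm for the bench rod. Next I'll measure the rest, lip, fence and finial.

```bash
python3 - <<'E'
from h import *
p=cv2.imread("pics/top0.png");P=cloud("top",np.load("top0.npy"));Z=P[...,2]
hsv=cv2.cvtColor(p,cv2.COLOR_BGR2HSV)
def roi(u0,u1,v0,v1):
    m=np.zeros(Z.shape,bool);m[v0:v1,u0:u1]=1;return m
np.set_printoptions(precision=4,suppress=True)
def rect(m,name):
    q=P[m][:,:2]*1000;r=cv2.minAreaRect(q.astype(np.float32));print(name,len(q),"mean",P[m].mean(0),"rect",r)
r=roi(334,386,174,246)
bl=r&(Z>.022)&(Z<.07)
n,l,st,ce=cv2.connectedComponentsWithStats(bl.astype(np.uint8))
C=[]
for i in range(1,n):
    if st[i,4]>30: rect(l==i,"restblock"); C.append(cv2.minAreaRect((P[l==i][:,:2]).astype(np.float32))[0]);print(ce[i])
rect(r&(Z>.006)&(Z<.07),"plank")
# plank by colour on plane
om=r&(hsv[...,0]>5)&(hsv[...,0]<22)&(hsv[...,1]>90)&(hsv[...,2]>80)
cn=max(cv2.findContours(om.astype(np.uint8),0,2)[0],key=cv2.contourArea)
print("plankpix",cv2.minAreaRect(plane("top",cn[:,0],.012)[:,:2].astype(np.float32)*1000))
print("ang",[np.arctan2(C[0][1]-C[1][1],C[0][0]-C[1][0])],np.mean(C,0))
# fence: Z 40-60 & thin
f=roi(196,212,156,256)&(Z>.042)&(Z<.06); q=P[f];vx,vy,x0,y0=cv2.fitLine(q[:,:2].astype(np.float32),cv2.DIST_HUBER,0,.01,.01).ravel();print("fence dir",vx,vy,np.arctan2(vy,vx),x0,y0,"xr",q[:,0].min(),q[:,0].max())
# slip pixels grey open (use colour) lower = finial's
s=roi(204,245,150,260)&(hsv[...,2]>85)&(hsv[...,1]<70)
n,l,st,ce=cv2.connectedComponentsWithStats(s.astype(np.uint8))
for i in range(1,n):
    if st[i,4]>80:
        cn=cv2.findContours((l==i).astype(np.uint8),0,2)[0][0][:,0]
        print("slip",st[i],ce[i],cv2.minAreaRect(plane("top",cn,.019)[:,:2].astype(np.float32)*1000));
        h=(l==i)&(Z>.03);print(" lip",P[h])
print("lipz",[(u,(P[216:250,u][Z[216:250,u]>.03]).round(3).tolist()) for u in range(235,242)])
rect(roi(165,200,210,245)&(Z>.1),"knob");rect(roi(165,200,205,250)&(Z>.045)&(Z<.065),"foot")
K,e,M=cal("top")
for z in(.033,):print(plane("top",[[265,182],[268,182],[266,248]],z))
E
```

```text
restblock 214 mean [ 0.6165 -0.343   0.0432] rect ((617.9921264648438, -344.8305969238281), (65.13803100585938, 19.687801361083984), 77.42113494873047)
[364.1636 188.4112]
restblock 200 mean [ 0.5097 -0.3198  0.044 ] rect ((510.43572998046875, -320.41265869140625), (64.30442810058594, 18.230756759643555), 77.38411712646484)
[356.545 228.44 ]
plank 1369 mean [ 0.5623 -0.3311  0.0218] rect ((563.1570434570312, -336.30859375), (135.65440368652344, 195.82594299316406), 86.64986419677734)
plankpix ((562.7767944335938, -335.3560485839844), (72.38426208496094, 150.49630737304688), 77.48041534423828)
ang [np.float64(-0.2232405377426279)] [ 0.5642 -0.3326]
fence dir 0.9996199 -0.027568953 -0.027572446 0.5396889 0.08796677 xr 0.4473122391477753 0.6978082975775513
slip [204 150  41  14 445] [222.8517 157.2539] ((710.883544921875, 33.98597717285156), (111.86216735839844, 34.40222930908203), 86.79837799072266)
 lip [[ 0.415  -0.1096  1.2051]
 [ 0.6946  0.0836  0.0485]
 [ 0.6933  0.0801  0.0539]
 [ 0.6942  0.078   0.0502]
 [ 0.6953  0.0761  0.0456]
 [ 0.6902  0.0824  0.0556]
 [ 0.6916  0.0807  0.0
[... 6976 characters left out ...]
, -0.008, 0.044], [0.512, -0.008, 0.044], [0.51, -0.008, 0.045], [0.508, -0.007, 0.039], [0.505, -0.007, 0.033], [0.503, -0.007, 0.035], [0.5, -0.007, 0.033]]), (239, [[0.534, -0.01, 0.038], [0.531, -0.01, 0.04], [0.529, -0.009, 0.033], [0.526, -0.01, 0.037], [0.524, -0.009, 0.034], [0.521, -0.009, 0.031]]), (240, []), (241, [])]
knob 391 mean [0.5145 0.124  0.1343] rect ((483.11578369140625, 19.38599395751953), (286.7072448730469, 54.17262649536133), 72.86772155761719)
foot 323 mean [0.5091 0.1146 0.0539] rect ((503.35162353515625, 128.25877380371094), (92.4908676147461, 71.75494384765625), 0.4029243290424347)
[[ 0.6371 -0.0788  0.033 ]
 [ 0.637  -0.0868  0.033 ]
 [ 0.4599 -0.0811  0.033 ]]
```

Request:
move_arm([
  {"x":0.697,"y":0.968,"z":-0.22,"rz":-0.121,"fingers":0.2},
  {"x":0.697,"y":0.968,"z":-0.22,"rz":-0.121,"fingers":0.2},
  {"x":0.697,"y":0.968,"z":-0.22,"rz":-0.121,"fingers":0.2},
  {"x":0.697,"y":0.968,"z":-0.22,"rz":-0.121,"fingers":0.2},
  {"x":0.697,"y":0.968,"z":-0.22,"rz":-0.121,"fingers":0.2},
  {"x":0.697,"y":0.968,"z":-0.22,"rz":-0.121,"fingers":0.2},
  {"x":0.697,"y":0.968,"z":-0.22,"rz":-0.121,"fingers":0.2},
  {"x":0.697,"y":0.968,"z":-0.22,"rz":-0.121,"fingers":0.2},
  {"x":0.697,"y":0.968,"z":-0.22,"rz":-0.121,"fingers":0.2},
  {"x":0.697,"y":0.968,"z":-0.22,"rz":-0.121,"fingers":0.2},
  {"x":0.697,"y":0.968,"z":-0.22,"rz":-0.121,"fingers":0.2},
  {"x":0.697,"y":0.968,"z":-0.22,"rz":-0.121,"fingers":0.2},
  {"x":0.697,"y":0.968,"z":-0.22,"rz":-0.121,"fingers":0.2},
  {"x":0.697,"y":0.968,"z":-0.22,"rz":-0.121,"fingers":0.2},
])

```text
$.moves[0]: bad value
```

```bash
python3 - <<'E'
from h import *
np.set_printoptions(precision=4,suppress=True)
p=cv2.imread("pics/top0.png");P=cloud("top",np.load("top0.npy"));Z=P[...,2]
def line(v0,v1,u0,u1,z0,z1):
    q=P[v0:v1,u0:u1].reshape(-1,3);q=q[(q[:,2]>z0)&(q[:,2]<z1)]
    a=cv2.fitLine(q[:,:2].astype(np.float32),cv2.DIST_HUBER,0,.001,.001).ravel();print(len(q),q.mean(0),"ang",np.arctan2(a[1],a[0]),"range",q.min(0),q.max(0))
line(178,252,258,275,.028,.045)      # cane
line(166,250,232,242,.036,.05)       # lips
line(214,250,232,242,.036,.05)       # our lip
line(164,200,236,244,.036,.05)
# fence ends, board edge
print("fence top corners",plane("top",[[206,161],[200,251]],.049))
print("board right edge (276..)",plane("top",[[280,165],[278.5,254]],.015))
p2,d2=viewer.capture("scene");cv2.imwrite("pics/scene1.png",p2)
cv2.imwrite("pics/crop2.png",cv2.resize(p2[130:280,220:440],None,fx=3.5,fy=3.5,interpolation=cv2.INTER_CUBIC))
s=readout.state();print(s["eef_pos"],s["eef_rot"],R.from_rotvec(s["eef_rot"]).as_matrix()[:,1],s["opening"],s["t"])
E
```

```text
450 [ 0.549  -0.0828  0.0334] ang -0.051902574 range [ 0.4599 -0.0949  0.0281] [ 0.6401 -0.0704  0.0401]
78 [ 0.5664 -0.0065  0.0433] ang -0.020632582 range [ 0.4729 -0.01    0.037 ] [0.6573 0.     0.0473]
39 [ 0.5047 -0.0054  0.0431] ang -0.10710066 range [ 0.4729 -0.0099  0.037 ] [0.5342 0.     0.0469]
39 [ 0.6282 -0.0075  0.0434] ang -0.005184901 range [ 0.5976 -0.01    0.037 ] [ 0.6573 -0.0042  0.0473]
fence top corners [[0.6917 0.0782 0.049 ]
 [0.4524 0.0905 0.049 ]]
board right edge (276..) [[ 0.6877 -0.1195  0.015 ]
 [ 0.4444 -0.1141  0.015 ]]
[ 0.1999 -0.5653  0.2306] [-3.0951 -0.531   0.0003] [ 0.3333 -0.9428 -0.0013] 0.08546739162440217 0.15
```

View pics/crop2.png

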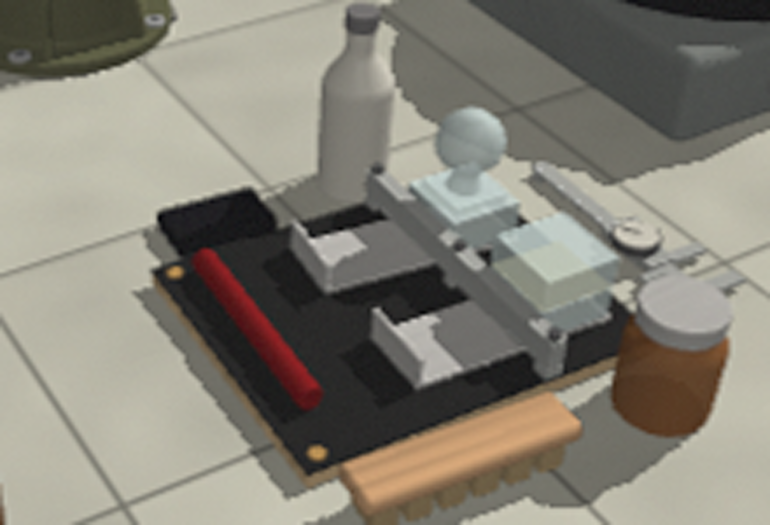

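The move was refused because rows probably need every key, so I'll resend with all seven. The crop shows the slip lips clear and the cane lying free in front of them.

Request:
move_arm([
  {"x":0.698,"y":0.966,"z":-0.22,"rx":0,"ry":0,"rz":-0.125,"fingers":0.2},
  {"x":0.698,"y":0.966,"z":-0.22,"rx":0,"ry":0,"rz":-0.125,"fingers":0.2},
  {"x":0.698,"y":0.966,"z":-0.22,"rx":0,"ry":0,"rz":-0.125,"fingers":0.2},
  {"x":0.698,"y":0.966,"z":-0.22,"rx":0,"ry":0,"rz":-0.125,"fingers":0.2},
  {"x":0.698,"y":0.966,"z":-0.22,"rx":0,"ry":0,"rz":-0.125,"fingers":0.2},
  {"x":0.698,"y":0.966,"z":-0.22,"rx":0,"ry":0,"rz":-0.125,"fingers":0.2},
  {"x":0.698,"y":0.966,"z":-0.22,"rx":0,"ry":0,"rz":-0.125,"fingers":0.2},
  {"x":0.698,"y":0.966,"z":-0.22,"rx":0,"ry":0,"rz":-0.125,"fingers":0.2},
  {"x":0.698,"y":0.966,"z":-0.22,"rx":0,"ry":0,"rz":-0.125,"fingers":0.2},
  {"x":0.698,"y":0.966,"z":-0.22,"rx":0,"ry":0,"rz":-0.125,"fingers":0.2},
  {"x":0.698,"y":0.966,"z":-0.22,"rx":0,"ry":0,"rz":-0.125,"fingers":0.2},
  {"x":0.698,"y":0.966,"z":-0.22,"rx":0,"ry":0,"rz":-0.125,"fingers":0.2},
  {"x":0.698,"y":0.966,"z":-0.22,"rx":0,"ry":0,"rz":-0.125,"fingers":0.2},
  {"x":0.698,"y":0.966,"z":-0.22,"rx":0,"ry":0,"rz":-0.125,"fingers":0.2},
  {"x":0.698,"y":0.966,"z":-0.22,"rx":0,"ry":0,"rz":-0.125,"fingers":0.2},
  {"x":0.698,"y":0.966,"z":-0.22,"rx":0,"ry":0,"rz":-0.125,"fingers":0.2},
])

```text
t: 2.15
eef_pos: [0.5489, -0.0831, 0.1215]
eef_rot: [3.14, -0.084, 0.0]
ft_force: [-0.5, 0.8, 0.5]
opening: 0.051
grip_force: 0.0
```

Request:
move_arm([
  {"x":0,"y":0,"z":-0.08,"rx":0,"ry":0,"rz":0,"fingers":0.2},
  {"x":0,"y":0,"z":-0.14,"rx":0,"ry":0,"rz":0,"fingers":0.2},
  {"x":0,"y":0,"z":-0.18,"rx":0,"ry":0,"rz":0,"fingers":0.2},
  {"x":0,"y":0,"z":-0.2,"rx":0,"ry":0,"rz":0,"fingers":0.2},
  {"x":0,"y":0,"z":-0.204,"rx":0,"ry":0,"rz":0,"fingers":0.2},
  {"x":0,"y":0,"z":-0.204,"rx":0,"ry":0,"rz":0,"fingers":0.2},
  {"x":0,"y":0,"z":-0.204,"rx":0,"ry":0,"rz":0,"fingers":-1},
  {"x":0,"y":0,"z":-0.204,"rx":0,"ry":0,"rz":0,"fingers":-1},
  {"x":0,"y":0,"z":-0.204,"rx":0,"ry":0,"rz":0,"fingers":-1},
  {"x":0,"y":0,"z":-0.204,"rx":0,"ry":0,"rz":0,"fingers":-1},
  {"x":0,"y":0,"z":-0.204,"rx":0,"ry":0,"rz":0,"fingers":-1},
  {"x":0,"y":0,"z":-0.204,"rx":0,"ry":0,"rz":0,"fingers":-1},
])

```text
t: 3.65
eef_pos: [0.5496, -0.0827, 0.0202]
eef_rot: [-3.14, 0.083, -0.002]
ft_force: [-1.4, 0.5, 5.2]
opening: 0.0174
grip_force: 58.6
```

Request:
move_arm([
  {"x":0,"y":0,"z":0.02,"rx":0,"ry":0,"rz":0,"fingers":-1},
  {"x":0,"y":0,"z":0.05,"rx":0,"ry":0,"rz":0,"fingers":-1},
  {"x":0,"y":0,"z":0.1,"rx":0,"ry":0,"rz":0,"fingers":-1},
  {"x":0,"y":0,"z":0.15,"rx":0,"ry":0,"rz":0,"fingers":-1},
  {"x":0,"y":0,"z":0.2,"rx":0,"ry":0,"rz":0,"fingers":-1},
  {"x":0,"y":0,"z":0.22,"rx":0,"ry":0,"rz":0,"fingers":-1},
  {"x":0,"y":0,"z":0.22,"rx":0,"ry":0,"rz":0,"fingers":-1},
])

```text
t: 4.53
eef_pos: [0.5495, -0.0828, 0.1301]
eef_rot: [3.14, -0.083, 0.002]
ft_force: [0.3, -0.2, -1.6]
opening: 0.0174
grip_force: 58.7
```

```bash
python3 - <<'E'
from h import *
np.set_printoptions(precision=4,suppress=True)
p,d=viewer.capture("scene");cv2.imwrite("pics/crop3.png",cv2.resize(p[90:270,200:420],None,fx=3.3,fy=3.3,interpolation=cv2.INTER_CUBIC))
for n in("scene","top"):
    p,d=viewer.capture(n);P=cloud(n,d);hsv=cv2.cvtColor(p,cv2.COLOR_BGR2HSV)
    m=((hsv[...,0]<8)|(hsv[...,0]>172))&(hsv[...,1]>150)&(hsv[...,2]>50)&(P[...,2]>.08)&(P[...,2]<.3)&(P[...,1]>-.2)
    q=P[m];print(n,len(q),q.mean(0),q.min(0),q.max(0));c=q-q.mean(0);print(np.linalg.svd(c)[2][0] if len(q)<5000 else 0)
s=readout.state();print(s["eef_pos"],s["opening"],s["grip_force"])
# jig: dark board outline, top0
p=cv2.imread("pics/top0.png");g=cv2.cvtColor(p,cv2.COLOR_BGR2GRAY)
P=cloud("top",np.load("top0.npy"));m=np.zeros(g.shape,np.uint8);m[155:262,160:290]=((P[155:262,160:290,2]>.0075)).astype(np.uint8)
m=cv2.morphologyEx(m,cv2.MORPH_OPEN,np.ones((5,5)))
cn=max(cv2.findContours(m,0,2)[0],key=cv2.contourArea)
h=cn[:,0];right=h[(h[:,0]>268)&(h[:,1]>168)&(h[:,1]<250)]
w=plane("top",right,.015);a=cv2.fitLine(w[:,:2].astype(np.float32),cv2.DIST_HUBER,0,.001,.001).ravel();print("right edge",a,np.arctan2(a[1],a[0]))
bot=h[(h[:,1]>245)&(h[:,0]>210)&(h[:,0]<272)];w=plane("top",bot,.015);a=cv2.fitLine(w[:,:2].astype(np.float32),cv2.DIST_HUBER,0,.001,.001).ravel();print("bot edge",a)
top=h[(h[:,1]<175)&(h[:,0]>210)&(h[:,0]<272)];w=plane("top",top,.015);a=cv2.fitLine(w[:,:2].astype(np.float32),cv2.DIST_HUBER,0,.001,.001).ravel();print("top edge",a)
E
```

```text
scene 248 [ 0.596  -0.0895  0.1401] [ 0.4647 -0.1277  0.1248] [ 0.6414 -0.0766  0.2077]
[ 0.9966 -0.054  -0.0617]<stdin>:7: RuntimeWarning: Mean of empty slice.
  ret = um.true_divide(
Traceback (most recent call last):
ValueError: zero-size array to reduction operation minimum which has no identity
```

View pics/crop3.png

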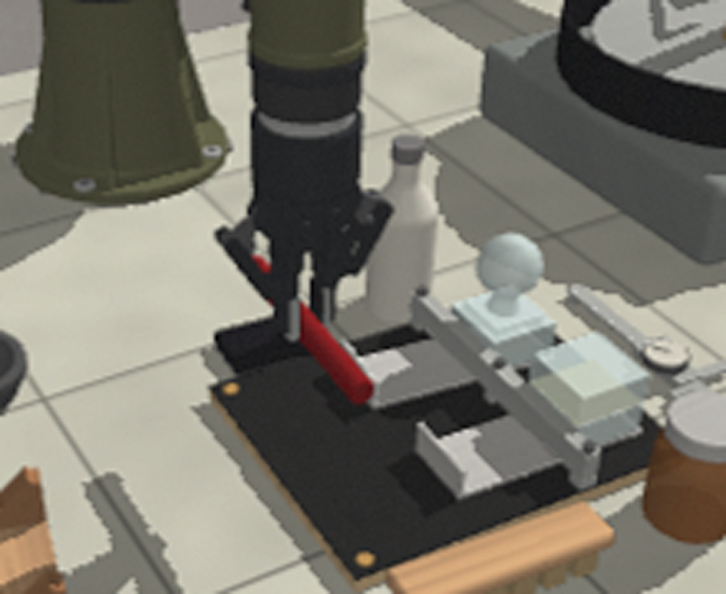

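The cane is held, at crop (330,350). I'll check its tilt and finish the board measurement.

```bash
python3 - <<'E'
from h import *
np.set_printoptions(precision=4,suppress=True)
n="scene";p,d=viewer.capture(n);P=cloud(n,d);hsv=cv2.cvtColor(p,cv2.COLOR_BGR2HSV)
m=((hsv[...,0]<8)|(hsv[...,0]>172))&(hsv[...,1]>150)&(hsv[...,2]>50)&(P[...,2]>.08)&(P[...,2]<.155)&(P[...,1]>-.2)&(P[...,1]<-.05)&(P[...,0]>.4)
q=P[m];
for a,b in((.45,.5),(.5,.54),(.56,.59),(.59,.61),(.61,.63),(.63,.65)):
    k=q[(q[:,0]>a)&(q[:,0]<b)];print(a,len(k),k.mean(0) if len(k) else 0)
p=cv2.imread("pics/top0.png")
P=cloud("top",np.load("top0.npy"));m=np.zeros(p.shape[:2],np.uint8);m[155:262,160:290]=((P[155:262,160:290,2]>.0075)).astype(np.uint8)
m=cv2.morphologyEx(m,cv2.MORPH_OPEN,np.ones((5,5)))
h=max(cv2.findContours(m,0,1)[0],key=cv2.contourArea)[:,0]
def f(s,t):
    w=plane("top",h[s]+[.0,.0],.015);a=cv2.fitLine(w[:,:2].astype(np.float32),cv2.DIST_HUBER,0,.001,.001).ravel();print(t,s.sum(),a)
f((h[:,0]>268)&(h[:,1]>168)&(h[:,1]<250),"right");f((h[:,1]>245)&(h[:,0]>215)&(h[:,0]<272),"bot");f((h[:,1]<175)&(h[:,0]>215)&(h[:,0]<272),"top");f((h[:,0]<178)&(h[:,1]>172)&(h[:,1]<245),"left")
# fence top points, from depth only where z 46..53, using brightness
q=P[158:256,196:210].reshape(-1,3);q=q[(abs(q[:,2]-.049)<.0025)]
for a in np.arange(.44,.70,.04):
    k=q[(q[:,0]>a)&(q[:,0]<a+.04)];print("fence",a+.02,len(k),np.percentile(k[:,1],[5,50,95]))
E
```

```text
0.45 10 [ 0.4774 -0.0786  0.1427]
0.5 1 [ 0.5148 -0.0915  0.1364]
0.56 66 [ 0.5751 -0.0886  0.1389]
0.59 46 [ 0.6001 -0.0902  0.1388]
0.61 48 [ 0.6194 -0.091   0.1388]
0.63 55 [ 0.6368 -0.0903  0.1356]
right 81 [ 0.9995 -0.0302  0.5664 -0.1167]
bot 56 [ 0.0291  0.9996  0.4457 -0.0208]
top 56 [ 0.0299  0.9996  0.6926 -0.0196]
left 72 [ 0.9996 -0.0294  0.5532  0.1862]
fence 0.46 40 [0.0828 0.0881 0.0958]
fence 0.5 58 [0.0831 0.0885 0.1011]
fence 0.54 78 [0.0812 0.0889 0.0995]
fence 0.58 48 [0.0795 0.0844 0.0926]
fence 0.6199999999999999 66 [0.0796 0.0852 0.0956]
fence 0.6599999999999999 55 [0.0778 0.0834 0.0909]
fence 0.7 20 [0.078  0.082  0.0891]
```

Request:
move_arm([
  {"x":0.003,"y":-0.06,"z":0,"rx":0,"ry":0,"rz":-0.007,"fingers":-1},
  {"x":0.009,"y":-0.16,"z":0,"rx":0,"ry":0,"rz":-0.018,"fingers":-1},
  {"x":0.014,"y":-0.26,"z":0,"rx":0,"ry":0,"rz":-0.028,"fingers":-1},
  {"x":0.02,"y":-0.36,"z":0,"rx":0,"ry":0,"rz":-0.04,"fingers":-1},
  {"x":0.024,"y":-0.45,"z":0,"rx":0,"ry":0,"rz":-0.05,"fingers":-1},
  {"x":0.026,"y":-0.49,"z":0,"rx":0,"ry":0,"rz":-0.054,"fingers":-1},
  {"x":0.026,"y":-0.502,"z":0,"rx":0,"ry":0,"rz":-0.054,"fingers":-1},
  {"x":0.026,"y":-0.502,"z":-0.06,"rx":0,"ry":0,"rz":-0.054,"fingers":-1},
  {"x":0.026,"y":-0.502,"z":-0.09,"rx":0,"ry":0,"rz":-0.054,"fingers":-1},
  {"x":0.026,"y":-0.502,"z":-0.09,"rx":0,"ry":0,"rz":-0.054,"fingers":-1},
  {"x":0.026,"y":-0.502,"z":-0.09,"rx":0,"ry":0,"rz":-0.054,"fingers":-1},
])

```text
t: 6.1
eef_pos: [0.5625, -0.3333, 0.0851]
eef_rot: [3.122, -0.347, 0.001]
ft_force: [-0.5, -0.9, -1.5]
opening: 0.0174
grip_force: 58.9
```

```bash
python3 - <<'E'
from h import *
np.set_printoptions(precision=4,suppress=True)
K,e,M=cal("scene");ax=np.array([np.cos(-.221),np.sin(-.221),0]);c=np.array([.5635,-.334,.046])
p,d=viewer.capture("scene")
cr=cv2.resize(p[200:310,150:270],None,fx=5,fy=5,interpolation=cv2.INTER_CUBIC)
cv2.imwrite("pics/crop4.png",cr)
P=cloud("scene",d);hsv=cv2.cvtColor(p,cv2.COLOR_BGR2HSV)
m=((hsv[...,0]<8)|(hsv[...,0]>172))&(hsv[...,1]>150)&(hsv[...,2]>50)&(P[...,2]>.06)&(P[...,2]<.13)&(P[...,0]>.45)&(P[...,1]>-.42)&(P[...,1]<-.25)
q=P[m];print(len(q),q.min(0),q.max(0));print("angle",cv2.fitLine(q[:,:2].astype(np.float32),cv2.DIST_HUBER,0,.001,.001).ravel(),q.mean(0))
# rest blocks from scene camera
om=(hsv[...,0]>5)&(hsv[...,0]<22)&(hsv[...,1]>90)&(P[...,2]>.022)&(P[...,2]<.06)&(P[...,0]>.45)&(P[...,0]<.68)&(P[...,1]>-.42)&(P[...,1]<-.25)
for s in(0,1):
    k=P[om&((P[...,0]>.5635)==s)];print("block",len(k),cv2.minAreaRect((k[:,:2]*1000).astype(np.float32)))
s=readout.state();print(s["eef_pos"],s["grip_force"])
E
```

```text
435 [ 0.4957 -0.3619  0.0789] [ 0.654  -0.3109  0.1229]
angle [ 0.9748 -0.2233  0.5861 -0.3389] [ 0.5861 -0.3389  0.097 ]
block 130 ((513.6731567382812, -320.42529296875), (61.48603439331055, 18.927879333496094), 80.15058898925781)
block 368 ((618.956298828125, -344.17803955078125), (62.61741638183594, 22.41132164001465), 80.2479476928711)
[ 0.5627 -0.3336  0.0854] 58.900548219680786
```

View pics/crop4.png

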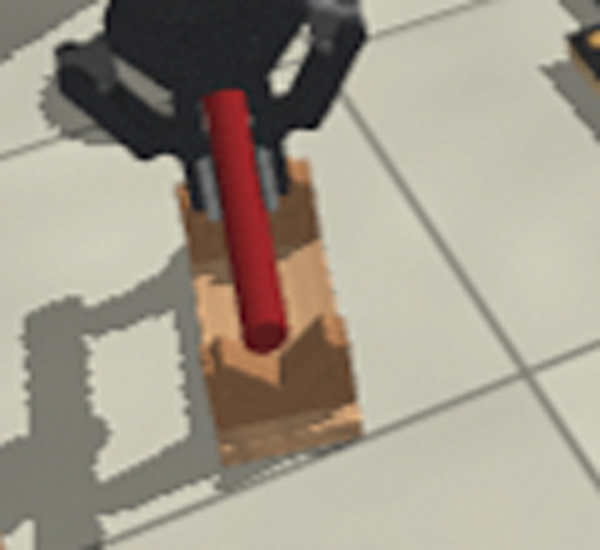

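The cane end at crop (265,335) sits directly over the V, aligned with the rest. I'll lower it and release.

Request:
move_arm([
  {"x":0.003,"y":0.001,"z":-0.03,"rx":0,"ry":0,"rz":0,"fingers":-1},
  {"x":0.003,"y":0.001,"z":-0.06,"rx":0,"ry":0,"rz":0,"fingers":-1},
  {"x":0.003,"y":0.001,"z":-0.078,"rx":0,"ry":0,"rz":0,"fingers":-1},
  {"x":0.003,"y":0.001,"z":-0.085,"rx":0,"ry":0,"rz":0,"fingers":-1},
  {"x":0.003,"y":0.001,"z":-0.085,"rx":0,"ry":0,"rz":0,"fingers":-1},
  {"x":0.003,"y":0.001,"z":-0.085,"rx":0,"ry":0,"rz":0,"fingers":-1},
])

```text
t: 6.9
eef_pos: [0.563, -0.3319, 0.042]
eef_rot: [-3.12, 0.348, 0.001]
ft_force: [-3.4, 5.0, 7.0]
opening: 0.0174
grip_force: 59.6
```

Request:
move_arm([
  {"x":0,"y":0,"z":0,"rx":0,"ry":0,"rz":0,"fingers":0},
  {"x":0,"y":0,"z":0,"rx":0,"ry":0,"rz":0,"fingers":0},
  {"x":0,"y":0,"z":0,"rx":0,"ry":0,"rz":0,"fingers":0.1},
  {"x":0,"y":0,"z":0,"rx":0,"ry":0,"rz":0,"fingers":0.1},
  {"x":0,"y":0,"z":0.03,"rx":0,"ry":0,"rz":0,"fingers":0.1},
  {"x":0,"y":0,"z":0.1,"rx":0,"ry":0,"rz":0,"fingers":0.1},
  {"x":0,"y":0,"z":0.2,"rx":0,"ry":0,"rz":0,"fingers":0.1},
  {"x":0,"y":0,"z":0.24,"rx":0,"ry":0,"rz":0,"fingers":0.1},
  {"x":0,"y":0,"z":0.24,"rx":0,"ry":0,"rz":0,"fingers":-1},
])

```text
t: 8.02
eef_pos: [0.5651, -0.3342, 0.165]
eef_rot: [3.12, -0.349, 0.008]
ft_force: [-0.4, 0.0, -0.3]
opening: 0.0303
grip_force: 0.0
```

```bash
python3 - <<'E'
from h import *
np.set_printoptions(precision=4,suppress=True)
p,d=viewer.capture("scene")
P=cloud("scene",d);hsv=cv2.cvtColor(p,cv2.COLOR_BGR2HSV)
m=((hsv[...,0]<8)|(hsv[...,0]>172))&(hsv[...,1]>150)&(hsv[...,2]>50)&(P[...,2]>.01)&(P[...,2]<.13)&(P[...,0]>.45)&(P[...,1]>-.42)&(P[...,1]<-.25)
q=P[m];print(len(q),q.min(0),q.max(0));print("angle",cv2.fitLine(q[:,:2].astype(np.float32),cv2.DIST_HUBER,0,.001,.001).ravel(),q.mean(0))
for a in np.arange(.46,.66,.03):
    k=q[(q[:,0]>a)&(q[:,0]<a+.03)];print(a,len(k),np.percentile(k[:,2],[50,90]) if len(k) else 0)
p,d=viewer.capture("top");cv2.imwrite("pics/top5.png",p);P=cloud("top",d)
def line(v0,v1,u0,u1,z0,z1):
    q=P[v0:v1,u0:u1].reshape(-1,3);q=q[(q[:,2]>z0)&(q[:,2]<z1)]
    a=cv2.fitLine(q[:,:2].astype(np.float32),cv2.DIST_HUBER,0,.001,.001).ravel();print(len(q),q.mean(0),"ang",np.arctan2(a[1],a[0]),q.min(0),q.max(0))
line(214,250,232,242,.036,.05)
# our slip's side edges via grey mask on the plate
hsv=cv2.cvtColor(p,cv2.COLOR_BGR2HSV);g=hsv[...,2]
for u in(210,216,222,228,234):
    c=np.where((g[206:252,u]>75))[0]+206;print(u,c.min(),c.max(),plane("top",[[u,c.min()],[u,c.max()]],.019)[:,:2].ravel())
E
```

```text
476 [ 0.478  -0.3595  0.0135] [ 0.6551 -0.3071  0.0597]
angle [ 0.9768 -0.2144  0.58   -0.3352] [ 0.58   -0.3352  0.053 ]
0.46 18 [0.0543 0.0556]
0.49 62 [0.0539 0.0562]
0.52 72 [0.0541 0.0559]
0.5499999999999999 78 [0.0543 0.0566]
0.5799999999999998 76 [0.0545 0.0564]
0.6099999999999999 92 [0.0543 0.0561]
0.6399999999999999 78 [0.0518 0.0557]
42 [ 0.5036 -0.0054  0.0425] ang -0.10804399 [ 0.4729 -0.0103  0.0364] [ 0.5338 -0.0004  0.0479]
210 218 241 [0.5419 0.0701 0.4799 0.0693]
216 218 242 [0.5418 0.0539 0.4772 0.0532]
222 219 243 [0.539  0.0377 0.4744 0.0371]
228 220 244 [0.5363 0.0215 0.4717 0.021 ]
234 220 244 [0.5362 0.0053 0.4716 0.0049]
```

The cane is seated: its top is at 56 mm along its whole length. Next I'll go behind the slip's lip with the fingers shut.

Request:
move_arm([
  {"x":-0.01,"y":0.08,"z":0,"rx":0,"ry":0,"rz":0.005,"fingers":-1},
  {"x":-0.03,"y":0.2,"z":0,"rx":0,"ry":0,"rz":0.01,"fingers":-1},
  {"x":-0.05,"y":0.32,"z":0,"rx":0,"ry":0,"rz":0.016,"fingers":-1},
  {"x":-0.07,"y":0.44,"z":0,"rx":0,"ry":0,"rz":0.022,"fingers":-1},
  {"x":-0.09,"y":0.56,"z":0,"rx":0,"ry":0,"rz":0.028,"fingers":-1},
  {"x":-0.105,"y":0.66,"z":0,"rx":0,"ry":0,"rz":0.034,"fingers":-1},
  {"x":-0.114,"y":0.716,"z":0,"rx":0,"ry":0,"rz":0.036,"fingers":-1},
  {"x":-0.114,"y":0.716,"z":0,"rx":0,"ry":0,"rz":0.036,"fingers":-1},
  {"x":-0.114,"y":0.716,"z":-0.08,"rx":0,"ry":0,"rz":0.036,"fingers":-1},
  {"x":-0.114,"y":0.716,"z":-0.16,"rx":0,"ry":0,"rz":0.036,"fingers":-1},
  {"x":-0.114,"y":0.716,"z":-0.2,"rx":0,"ry":0,"rz":0.036,"fingers":-1},
  {"x":-0.114,"y":0.716,"z":-0.2,"rx":0,"ry":0,"rz":0.036,"fingers":-1},
  {"x":-0.114,"y":0.716,"z":-0.2,"rx":0,"ry":0,"rz":0.036,"fingers":-1},
])

```text
t: 9.75
eef_pos: [0.5052, -0.016, 0.0625]
eef_rot: [-3.105, 0.083, -0.001]
ft_force: [0.2, -0.0, 0.3]
opening: 0.0001
grip_force: 0.0
```

```bash
python3 - <<'E'
from h import *
p,d=viewer.capture("scene")
cv2.imwrite("pics/crop6.png",cv2.resize(p[110:270,230:430],None,fx=3.6,fy=3.6,interpolation=cv2.INTER_CUBIC))
E
```

```text
(no output)
```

View pics/crop6.png

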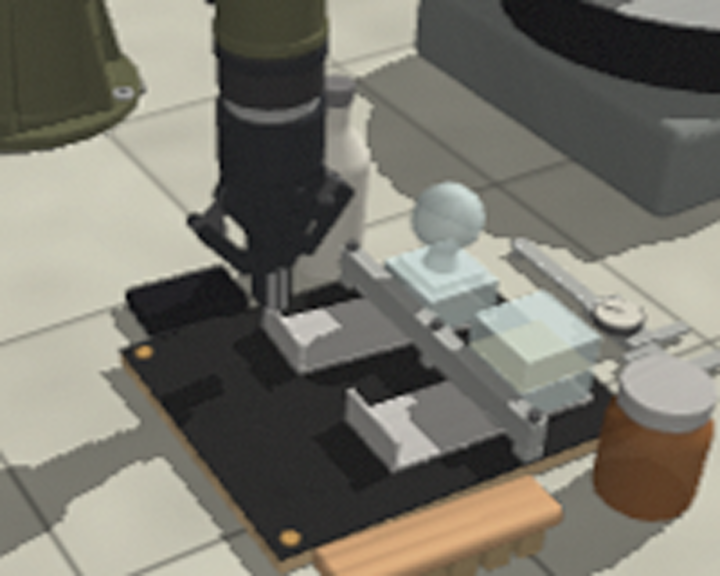

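```bash
python3 - <<'E'
from h import *
s=readout.state()
for k in("joint_positions","qvel","eef_pos","eef_rot","ft_force"):print(k,np.round(s[k],4))
E
```

```text
joint_positions [-0.0544  0.2734 -0.5155  0.7812  0.0352  3.1406]
qvel [ 0.007  -0.0065 -0.0001 -0.0005  0.0009 -0.0007]
eef_pos [ 0.5055 -0.0158  0.0628]
eef_rot [-3.1053e+00  8.2900e-02 -2.6000e-03]
ft_force [-0.2179 -0.0839 -0.7923]
```

Request:
move_arm([
  {"x":0,"y":0,"z":0,"rx":0,"ry":0,"rz":0,"fingers":-1},
  {"x":0,"y":0,"z":0,"rx":0,"ry":0,"rz":0,"fingers":-1},
])

```text
t: 10.05
eef_pos: [0.5049, -0.0153, 0.0625]
eef_rot: [-3.105, 0.081, -0.002]
ft_force: [-0.0, 0.6, -0.2]
opening: 0.0003
grip_force: 0.0
```

Joint 6 reached its limit, so I'll take the half-turn equivalent of this grasp. I'll rise and rotate the other way.

Request:
move_arm([
  {"x":0,"y":0,"z":0.1,"rx":0,"ry":0,"rz":0,"fingers":-1},
  {"x":0,"y":0,"z":0.2,"rx":0,"ry":0,"rz":0.05,"fingers":-1},
  {"x":0,"y":0,"z":0.2,"rx":0,"ry":0,"rz":0.1,"fingers":-1},
  {"x":0,"y":0,"z":0.2,"rx":0,"ry":0,"rz":0.15,"fingers":-1},
  {"x":0,"y":0,"z":0.2,"rx":0,"ry":0,"rz":0.2,"fingers":-1},
  {"x":0,"y":0,"z":0.2,"rx":0,"ry":0,"rz":0.25,"fingers":-1},
  {"x":0,"y":0,"z":0.2,"rx":0,"ry":0,"rz":0.3,"fingers":-1},
  {"x":0,"y":0,"z":0.2,"rx":0,"ry":0,"rz":0.35,"fingers":-1},
  {"x":0,"y":0,"z":0.2,"rx":0,"ry":0,"rz":0.4,"fingers":-1},
  {"x":0,"y":0,"z":0.2,"rx":0,"ry":0,"rz":0.45,"fingers":-1},
  {"x":0,"y":0,"z":0.2,"rx":0,"ry":0,"rz":0.5,"fingers":-1},
  {"x":0,"y":0,"z":0.2,"rx":0,"ry":0,"rz":0.5,"fingers":-1},
  {"x":0,"y":0,"z":0.2,"rx":0,"ry":0,"rz":0.5,"fingers":-1},
  {"x":0,"y":0,"z":0.2,"rx":0,"ry":0,"rz":0.5,"fingers":-1},
])

```text
t: 11.8
eef_pos: [0.5044, -0.0152, 0.1619]
eef_rot: [-2.262, -2.144, 0.039]
ft_force: [1.0, 0.7, -0.0]
opening: 0.0
grip_force: 0.0
```

```bash
python3 - <<'E'
from h import *
s=readout.state();y=R.from_rotvec(s["eef_rot"]).as_matrix()[:,1]
print(s["joint_positions"].round(3),s["eef_pos"].round(4),"yaw",np.arctan2(y[1],y[0]),R.from_rotvec(s["eef_rot"]).as_matrix()[:,2].round(4))
E
```

```text
[-0.03   0.206 -0.351  1.049 -0.     1.595] [ 0.5044 -0.0152  0.1619] yaw -0.053819930096851536 [-3.510e-02  9.000e-04 -9.994e-01]
```

Request:
move_arm([
  {"x":0.005,"y":0.03,"z":0,"rx":0.0084,"ry":-0.0089,"rz":0.4827,"fingers":-1},
  {"x":0.005,"y":0.06,"z":0,"rx":0.0084,"ry":-0.0089,"rz":0.4827,"fingers":-1},
  {"x":0.005,"y":0.079,"z":0,"rx":0.0084,"ry":-0.0089,"rz":0.4827,"fingers":-1},
  {"x":0.005,"y":0.079,"z":0,"rx":0.0084,"ry":-0.0089,"rz":0.4827,"fingers":-1},
  {"x":0.005,"y":0.079,"z":0,"rx":0.0084,"ry":-0.0089,"rz":0.4827,"fingers":-1},
  {"x":0.005,"y":0.079,"z":0,"rx":0.0084,"ry":-0.0089,"rz":0.4827,"fingers":-1},
  {"x":0.005,"y":0.079,"z":0,"rx":0.0084,"ry":-0.0089,"rz":0.4827,"fingers":-1},
  {"x":0.005,"y":0.079,"z":0,"rx":0.0084,"ry":-0.0089,"rz":0.4827,"fingers":-1},
  {"x":0.005,"y":0.079,"z":0,"rx":0.0084,"ry":-0.0089,"rz":0.4827,"fingers":-1},
  {"x":0.005,"y":0.079,"z":0,"rx":0.0084,"ry":-0.0089,"rz":0.4827,"fingers":-1},
  {"x":0.005,"y":0.079,"z":0,"rx":0.0084,"ry":-0.0089,"rz":0.4827,"fingers":-1},
  {"x":0.005,"y":0.079,"z":0,"rx":0.0084,"ry":-0.0089,"rz":0.4827,"fingers":-1},
])

```text
t: 13.3
eef_pos: [0.5069, 0.0243, 0.1618]
eef_rot: [-0.169, -3.136, 0.001]
ft_force: [0.1, -0.1, 0.5]
opening: 0.0001
grip_force: 0.0
```

```bash
python3 - <<'E'
from h import *
s=readout.state();y=R.from_rotvec(s["eef_rot"]).as_matrix()[:,1]
print(s["joint_positions"].round(3),s["eef_pos"].round(4),"yaw",np.arctan2(y[1],y[0]),R.from_rotvec(s["eef_rot"]).as_matrix()[:,2].round(4))
E
```

```text
[ 0.048  0.182 -0.38   1.009 -0.     0.156] [0.5069 0.0243 0.1618] yaw 1.4633028963824621 [-9.e-04 -4.e-04 -1.e+00]
```

Request:
move_arm([
  {"x":0,"y":0,"z":-0.08,"rx":0,"ry":0,"rz":0,"fingers":-1},
  {"x":0,"y":0,"z":-0.16,"rx":0,"ry":0,"rz":0,"fingers":-1},
  {"x":0,"y":0,"z":-0.22,"rx":0,"ry":0,"rz":0,"fingers":-1},
  {"x":0,"y":0,"z":-0.26,"rx":0,"ry":0,"rz":0,"fingers":-1},
  {"x":0,"y":0,"z":-0.274,"rx":0,"ry":0,"rz":0,"fingers":-1},
  {"x":0,"y":0,"z":-0.274,"rx":0,"ry":0,"rz":0,"fingers":-1},
  {"x":0,"y":0,"z":-0.274,"rx":0,"ry":0,"rz":0,"fingers":-1},
])

```text
t: 14.18
eef_pos: [0.5077, 0.0243, 0.0258]
eef_rot: [0.167, 3.136, -0.001]
ft_force: [0.0, 0.1, 0.4]
opening: 0.0004
grip_force: 0.0
```

```bash
python3 - <<'E'
from h import *
p,d=viewer.capture("scene")
cv2.imwrite("pics/crop7.png",cv2.resize(p[110:270,230:430],None,fx=3.6,fy=3.6,interpolation=cv2.INTER_CUBIC))
E
```

```text
(no output)
```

View pics/crop7.png

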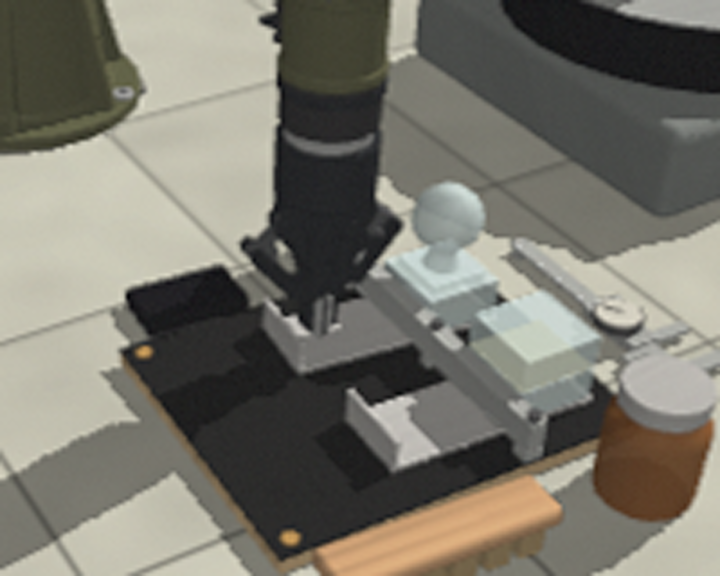

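The fingers stand free behind the lip, at crop (322,325). Now I'll pull along the slip's axis.

Request:
move_arm([
  {"x":-0.0013,"y":-0.012,"z":0,"rx":0,"ry":0,"rz":0,"fingers":-1},
  {"x":-0.0026,"y":-0.024,"z":0,"rx":0,"ry":0,"rz":0,"fingers":-1},
  {"x":-0.0039,"y":-0.036,"z":0,"rx":0,"ry":0,"rz":0,"fingers":-1},
  {"x":-0.0052,"y":-0.048,"z":0,"rx":0,"ry":0,"rz":0,"fingers":-1},
  {"x":-0.0065,"y":-0.06,"z":0,"rx":0,"ry":0,"rz":0,"fingers":-1},
  {"x":-0.0078,"y":-0.072,"z":0,"rx":0,"ry":0,"rz":0,"fingers":-1},
  {"x":-0.0091,"y":-0.084,"z":0,"rx":0,"ry":0,"rz":0,"fingers":-1},
  {"x":-0.0104,"y":-0.096,"z":0,"rx":0,"ry":0,"rz":0,"fingers":-1},
  {"x":-0.0104,"y":-0.096,"z":0,"rx":0,"ry":0,"rz":0,"fingers":-1},
  {"x":-0.0104,"y":-0.096,"z":0,"rx":0,"ry":0,"rz":0,"fingers":-1},
])

```text
t: 15.48
eef_pos: [0.5024, -0.0212, 0.0253]
eef_rot: [0.166, 3.137, 0.01]
ft_force: [1.7, 10.3, 2.1]
opening: 0.0001
grip_force: 5.3
```

```bash
cat > m.py <<'E'
from h import *
np.set_printoptions(precision=4,suppress=True)
J=np.array([.5725,.0882]);ex=np.array([.0298,.9996]);ey=np.array([-.9996,.0298])
p,d=viewer.capture("scene");cv2.imwrite("pics/last_scene.png",p);P=cloud("scene",d);hsv=cv2.cvtColor(p,cv2.COLOR_BGR2HSV)
def jig(q):return np.c_[(q[:,:2]-J)@ex,(q[:,:2]-J)@ey]
for n in("scene","top"):
    if n=="top":p,d=viewer.capture(n);cv2.imwrite("pics/last_top.png",p);P=cloud(n,d);hsv=cv2.cvtColor(p,cv2.COLOR_BGR2HSV)
    a=jig(P.reshape(-1,3)).reshape(P.shape[:2]+(2,))
    m=(a[...,0]<-20)&(a[...,0]>-230)&(a[...,1]>.005)&(a[...,1]<.115)&(P[...,2]>.036)&(P[...,2]<.047)&(hsv[...,1]<60)&(hsv[...,2]>110)
    m=m|((a[...,0]<-.02)&(a[...,0]>-.23)&(a[...,1]>.005)&(a[...,1]<.115)&(P[...,2]>.036)&(P[...,2]<.046)&(hsv[...,1]<60)&(hsv[...,2]>110))
    q=a[m]
    if len(q)>4:print(n,"lip jig",len(q),np.median(q,0),q.min(0),q.max(0))
    k=(a[...,0]>-.0)&(a[...,0]<.11)&(a[...,1]>.005)&(a[...,1]<.115)&(P[...,2]>.09)&(P[...,2]<.14)
    q=P[k];
    if len(q):print(n,"knob",len(q),np.median(q,0),q[:,2].max())
s=readout.state();print(s["eef_pos"],s["ft_force"])
E
python3 m.py
```

```text
scene lip jig 26 [-0.1271  0.066 ] [-0.1313  0.0351] [-0.0992  0.098 ]
scene knob 290 [0.532  0.1194 0.113 ] 0.1282904230637052
top knob 253 [0.5162 0.132  0.1209] 0.13131397072502415
[ 0.5024 -0.0213  0.0253] [ 1.5011 10.1793  1.0019]
```

Request:
move_arm([
  {"x":-0.0013,"y":-0.012,"z":0,"rx":0,"ry":0,"rz":0,"fingers":-1},
  {"x":-0.0026,"y":-0.024,"z":0,"rx":0,"ry":0,"rz":0,"fingers":-1},
  {"x":-0.0039,"y":-0.036,"z":0,"rx":0,"ry":0,"rz":0,"fingers":-1},
  {"x":-0.0052,"y":-0.048,"z":0,"rx":0,"ry":0,"rz":0,"fingers":-1},
  {"x":-0.0065,"y":-0.06,"z":0,"rx":0,"ry":0,"rz":0,"fingers":-1},
  {"x":-0.0078,"y":-0.072,"z":0,"rx":0,"ry":0,"rz":0,"fingers":-1},
  {"x":-0.0091,"y":-0.084,"z":0,"rx":0,"ry":0,"rz":0,"fingers":-1},
  {"x":-0.0104,"y":-0.096,"z":0,"rx":0,"ry":0,"rz":0,"fingers":-1},
  {"x":-0.0115,"y":-0.106,"z":0,"rx":0,"ry":0,"rz":0,"fingers":-1},
  {"x":-0.012,"y":-0.112,"z":0,"rx":0,"ry":0,"rz":0,"fingers":-1},
  {"x":-0.012,"y":-0.112,"z":0,"rx":0,"ry":0,"rz":0,"fingers":-1},
  {"x":-0.012,"y":-0.112,"z":0,"rx":0,"ry":0,"rz":0,"fingers":-1},
])

```text
t: 17.08
eef_pos: [0.4953, -0.08, 0.0246]
eef_rot: [-0.167, -3.136, 0.002]
ft_force: [0.6, -0.2, -0.5]
opening: 0.0
grip_force: 0.0
```

```bash
python3 m.py; python3 - <<'E'
import cv2
p=cv2.imread("pics/last_scene.png");cv2.imwrite("pics/crop8.png",cv2.resize(p[110:270,230:430],None,fx=3.6,fy=3.6,interpolation=cv2.INTER_CUBIC))
E
```

```text
scene lip jig 22 [-0.1875  0.0645] [-0.191   0.0401] [-0.1576  0.0906]
scene knob 276 [0.531  0.1196 0.1097] 0.12287266767783778
top knob 378 [0.5151 0.1244 0.1148] 0.12691444244140593
[ 0.4954 -0.0798  0.0246] [ 0.0334 -0.4901 -1.172 ]
```

View pics/crop8.png

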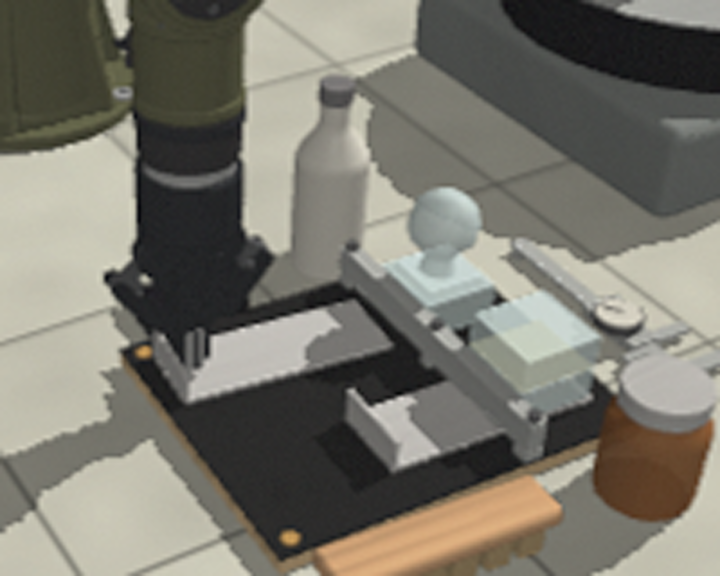

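The slip is out past the fence and flat, and the finial stands 4 mm lower. I'll back off the lip, rise and check the clearance from above.

Request:
move_arm([
  {"x":0.002,"y":0.016,"z":0,"rx":0,"ry":0,"rz":0,"fingers":-1},
  {"x":0.002,"y":0.016,"z":0.02,"rx":0,"ry":0,"rz":0,"fingers":-1},
  {"x":0.002,"y":0.016,"z":0.1,"rx":0,"ry":0,"rz":0,"fingers":-1},
  {"x":0.002,"y":0.016,"z":0.2,"rx":0,"ry":0,"rz":0,"fingers":-1},
  {"x":0.002,"y":0.016,"z":0.3,"rx":0,"ry":0,"rz":0,"fingers":-1},
  {"x":0.002,"y":-0.08,"z":0.36,"rx":0,"ry":0,"rz":0,"fingers":-1},
  {"x":0.002,"y":-0.18,"z":0.36,"rx":0,"ry":0,"rz":0,"fingers":-1},
  {"x":0.002,"y":-0.3,"z":0.36,"rx":0,"ry":0,"rz":0,"fingers":-1},
  {"x":0.002,"y":-0.4,"z":0.36,"rx":0,"ry":0,"rz":0,"fingers":-1},
  {"x":0.002,"y":-0.4,"z":0.36,"rx":0,"ry":0,"rz":0,"fingers":-1},
  {"x":0.002,"y":-0.4,"z":0.36,"rx":0,"ry":0,"rz":0,"fingers":-1},
])

```text
t: 18.55
eef_pos: [0.4964, -0.2793, 0.2051]
eef_rot: [-0.168, -3.136, -0.0]
ft_force: [-0.8, 0.6, 0.3]
opening: 0.0
grip_force: 0.0
```

```bash
python3 m.py; python3 - <<'E'
import cv2,numpy as np
from h import *
p=cv2.imread("pics/last_top.png");g=p.max(2)
for v in(224,230,236): print(v,g[v,196:262].tolist())
cv2.imwrite("pics/crop9.png",cv2.resize(p[140:270,150:400],None,fx=3.2,fy=3.2,interpolation=cv2.INTER_CUBIC))
E
```

```text
scene lip jig 33 [-0.1876  0.0667] [-0.1902  0.0406] [-0.1843  0.0997]
scene knob 274 [0.5309 0.12   0.1098] 0.12302765250855341
top lip jig 30 [-0.1875  0.0721] [-0.19    0.0415] [-0.1852  0.1049]
top knob 381 [0.5153 0.1249 0.1148] 0.12663378180275742
[ 0.4966 -0.2785  0.2051] [ 0.4252  0.3326 -0.0434]
224 [210, 203, 167, 117, 127, 127, 129, 118, 86, 76, 43, 42, 48, 92, 140, 140, 139, 139, 140, 140, 141, 140, 140, 140, 141, 140, 140, 141, 141, 140, 141, 142, 141, 140, 141, 141, 141, 142, 141, 169, 219, 218, 217, 217, 217, 215, 215, 215, 214, 215, 215, 215, 216, 216, 215, 216, 215, 216, 215, 216, 215, 215, 215, 217, 221, 220]
230 [212, 188, 122, 130, 127, 128, 130, 121, 76, 67, 42, 42, 91, 145, 140, 140, 139, 140, 140, 140, 140, 140, 140, 141, 142, 141, 141, 142, 142, 141, 141, 141, 160, 203, 218, 218, 219, 219, 218, 219, 218, 219, 219, 218, 218, 218, 218, 218, 218, 218, 218, 217, 217, 217, 216, 217, 217, 217, 217, 216, 216, 217, 215, 217, 216, 215]
236 [216, 202, 155, 198, 198, 198, 195, 166, 79, 58, 42, 73, 122, 140, 140, 141, 140, 141, 140, 141, 140, 142, 170, 219, 220, 220, 219, 219, 219, 220, 220, 220, 220, 221, 220, 221, 221, 221, 220, 221, 221, 220, 220, 220, 219, 220, 219, 219, 219, 219, 219, 219, 219, 219, 219, 219, 219, 219, 219, 219, 219, 219, 219, 219, 219, 220]
```

View pics/crop9.png

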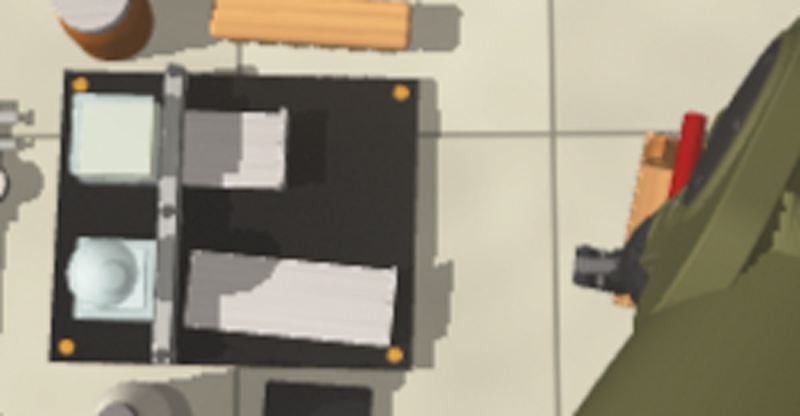

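The top crop shows the slip on the board with a dark gap to the fence at crop (185,290) and its lip inside the board edge at (395,300). The finial stands at the fence, the block and its slip are undisturbed, and the cane is on its rest at (690,150). I'm handing in.

```bash
python3 -c "
from workcell import job
print(job.finish_job())"
```

```text
the job is handed in; nothing more can be done
None
```

I handed the job in at about 19 s of robot time (no verdict returned): the cane lies in both V-notches, the slip lies flat on the board about 6 mm clear of the fence, and the finial stands at the fence, settled 4 mm onto the board.

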